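# Sweep the offcuts into the scrap well and hold its bayonet cap locked

### The job

Take the push block by its handle and sweep all three wooden offcuts along the grey board into the round scrap well, without touching them with the fingers. Then set the block down, put the aluminium bayonet cap on the well, push it in against its spring and turn it clockwise a quarter turn to its stop, and finish still gripping the cap's handle with the cap locked: do not let go. Leave everything else where it is.

Things in the scene. Friction and masses are not known exactly. Their poses are not given: they have to be found in the camera images.
- station: scrap station, fixed: raised box with a flat grey top (no fences) and plywood sides, 420 (x) x 190 (y) x 85 mm high. Origin: centre of its underside; z up. The offcuts lie on top on its -x half and middle and are swept along its +x into the scrap well, a round steel-lined hole at x = +120 mm, y = 0, 110 mm in diameter, floor 4 mm above the table
- well (a point): centre of the well's mouth, level with the station's top; axes as the station's. The steel lip around it is flush with the top, 142 mm in outer diameter, 6 mm thick, with two notches across from each other for the cap's lugs. Under the lip a 12 mm high channel lets the lugs turn clockwise (seen from above) 85 degrees from the notches to a stop; the other way is blocked after a few degrees
- notch (a point): middle of one lip notch, at the top's level, 63 mm from the well's centre, at +85 degrees (counter-clockwise from above) from the station's x axis; the other notch is straight across the hole. Notches are 22 mm wide, from the hole's edge to radius 71 mm. At the stop the cap's x axis lies along the station's x axis (either way round: a half turn changes nothing)
- cap: bayonet cap, loose, upright on the table, 300 g: aluminium plug 104 mm in diameter (0 to 24 mm above the origin), flange 132 mm (24 to 30 mm). Two lugs at the plug's bottom (0 to 6 mm), 14 mm wide, stick out along +x and -x to radius 62 mm. Origin: centre of its underside; z up. A black sprung sealing ring, 132 mm across, free to turn, sits under the flange, its underside 7 mm above the origin
- cap_handle (a point): middle of the cap's black handle bar, 51 mm above the cap's origin, on its axis: bar 56 mm long (cap x, in line with the lugs), 20 mm thick (y), from 30 to 72 mm above the origin
- cap_lug (a point): top of the lug at the cap's +x, 6 mm above the cap's origin. The lugs are under the lip and free to turn with the cap's origin 12 to 18 mm below the station's top (best 15; at 18 they meet the channel's floor). The ring's spring pushes back from 7 mm below on, with 4 N rising 1.2 N per mm (14 N at 15 mm); let go unturned the cap springs out, let go turned it rests 12 mm below
- push_block: wooden push block, loose, standing on the station's top behind the offcuts, 250 g: base 30 (x) x 108 (y) x 28 mm high; two 6 mm wings at its ends reach forward to x = +44 mm (96 mm clear between them) to gather pieces before its front face (x = +15 mm). Upright handle slab on the base's middle, 22 (x) x 60 (y) mm, from 28 to 105 mm high. Origin: centre of the underside; z up
- offcut_a: wooden offcut, loose block of 30 x 24 x 20 mm, 18 g, on the station's top between the push block and the well. Origin: centre of its underside
- offcut_b: wooden offcut, loose block of 24 x 24 x 24 mm, 18 g, on the station's top between the push block and the well. Origin: centre of its underside
- offcut_c: wooden offcut, loose block of 28 x 22 x 22 mm, 18 g, on the station's top between the push block and the well. Origin: centre of its underside
- tape_roll: bystander: paper tape roll lying flat, 92 mm in diameter, 24 mm high. Origin: centre of its underside
- glue_jar: bystander: glue jar, 60 mm in diameter, 85 mm high. Origin: centre of its underside
- book: bystander: book lying flat, 120 x 180 x 26 mm. Origin: centre of its underside
- bookend: bystander: dark wooden bookend, 60 x 50 mm foot, 82 mm high. Origin: centre of its underside
- paint_can: bystander: paint can, 84 mm in diameter, 70 mm high. Origin: centre of its underside
- brush: bystander: brush lying on the table. Origin: middle of its underside
- rod_stub: bystander: stub of a wooden rod standing upright, 40 mm in diameter, 60 mm high. Origin: centre of its underside
Things that resemble listed ones, but are neither listed nor needed, are in the scene too. Leave any orange or red look-alike of the cap alone.

How it is judged:
On the way:
1. all three offcuts are in the well while the push block is still gripped (horizontal distance between each of offcut_a, offcut_b, offcut_c and well below 0.056 m and z of each of offcut_a, offcut_b, offcut_c in the frame of station below 0.066 m and contact force between the fingers and push_block above 1 N), for 0.1 s.
At the end, for the whole second after the job is handed in: All offcuts lie in the well under the cap; the cap is level (0.08 rad), within 6 mm of the well's axis, its underside 10.5 mm or more below the station's top, within 0.25 rad of the locked direction, at rest and gripped with over 2 N; the push block is released (horizontal distance between each of offcut_a, offcut_b, offcut_c and well below 0.056 m and z of each of offcut_a, offcut_b, offcut_c in the frame of station below 0.066 m and z of cap in the frame of station between 0.064 and 0.0745 m and horizontal distance between cap and well below 0.006 m and angle between cap's own z axis and vertical below 0.08 rad and angle between the x axis of cap and the x axis of station, either way round below 0.25 rad and contact force between the fingers and cap above 2 N and contact force between the fingers and push_block below 0.1 N and linear speed of cap below 0.02 m/s); the arm keeps its last pose, push and grip.
It fails at once if the fingers touch an offcut (contact force between the fingers and offcut_a above 0.5 N or contact force between the fingers and offcut_b above 0.5 N or contact force between the fingers and offcut_c above 0.5 N).
It fails at once if a bystander is moved more than 30 mm (distance of any of tape_roll, glue_jar, book, bookend, paint_can, brush, rod_stub from where it was at the start of the episode above 0.03 m).
It also fails if it takes over 70 s, if anything falls off the work surface, if the arm or the gripper's body presses on something with over 40 N, if the wrist force passes 120 N, or if a joint passes its speed limit or range.

### The arm

A 7-joint arm with a two-finger parallel gripper is mounted at the origin on the work surface. World frame = base frame: x ahead of the robot, y to its left, z up, the work surface at z = 0. Lengths are in m, angles in rad, forces in N, time in s.
With the tool pointing down it reaches from about 0.4 to 0.85 m from the base axis. Payload 10.4 kg.
Tool frame: the origin (TCP) lies between the finger pads; the fingertips stand arm.tip_extent ahead of it and the grasp point (between the pads) lies 5 mm behind it (arm.tip_extent is the distance from the TCP to the fingertips, in m); z points along the fingers, y is the line along which they close (so a half turn about z gives the same grasp; the last joint's range is limited). The gripper opens to 87 mm and grips with 3 to 60 N. Pads are 19 mm wide; open, the fingers measure 117 mm over their backs; the gripper's body (75 mm by 190 mm) begins 51 mm behind the grasp point.
Start: joints at [-1.245, 0.332, -0.065, 1.46, 0.022, 1.35, -0.088], TCP at [0.214, 0.587, 0.237] pointing down, gripper open.
Joint ranges: [-2.6, 2.6], [-0.5, 2.12], [-1.47, 1.34], [0.16, 2.42], [-1.27, 4.41], [0.06, 2.06], [-2.6, 2.6]. Speed limits (rad/s): [2.22, 2.22, 2.79, 2.79, 3.14, 3.14, 3.14].

### API

Orientations are given as a rotation vector (axis times angle).
In Python, from bench import arm, readout, grab_frame gives the robot as it stands. Calls block until the motion is done:
- arm.move_to(position, orientation): joint-space move of the TCP to a pose.
- arm.line_to(position, orientation=None, max_speed=0.15): straight line of the TCP; orientation=None keeps the orientation; max_speed is the mean speed in m/s.
- arm.movej(angles): joint-space move.
- arm.open_gripper() and arm.grab(grasp_force=None): open the fingers fully, or close them until they stop; grasp_force is the grip in N (None keeps the last).
- arm.dwell(seconds).
- arm.ik(position, orientation): joint angles nearest the present ones, or None.
- readout.sense(): the state.
- grab_frame(name): name is "scene" or "top"; returns a dict with "color" (400x640x3 uint8, blue, green, red), "fx", "fy", "cx", "cy" (pixels), "R" (3x3) and "t" (3): a world point X has camera coordinates R X + t. Camera axes: x right, y down, z forward; pixel columns grow to the right and rows downward; lengths in m; the calibration is good to about 2 mm. A picture is of the moment at which its call begins. There is no depth.
A pose or a line that the arm cannot do raises arm.PlanningError and nothing moves.
- arm.finish_job(): hands the job in; it is judged then, once.
The state is a dict: "t": time; "joint_positions": joint angles; "joint_velocities": joint speeds; "tau": joint torques, N m; "tcp_pos": TCP position; "ee_rot": TCP orientation; "ft_force": force on the tool from outside, world axes, zero at the start; "moment": the same for the moment, N m; "gripper_width": finger opening in m; "grip_force": force on a finger pad.
Only numpy, scipy, OpenCV 4.12 (cv2) and the standard library are available. Lean on these libraries where they do the work, as an engineer would, in place of code of your own. Each camera call takes 0.05 s, during which the arm holds its last target. There are 200 camera calls.

## Working session

There is one attempt and no reset: what is moved stays moved. The work goes in short steps, each a Python script; the robot and the scene stay as the last script left them, time stands still between calls to the robot, and variables do not carry over. Pictures are saved under pics/ and viewed, at most 10 in all, crops included, and the job is handed in when it is done.

```bash
mkdir -p pics; python3 - <<'E'
from bench import arm, readout, grab_frame
import cv2, numpy as np
print(arm.tip_extent, readout.sense())
for n in("scene","top"):
    f=grab_frame(n); cv2.imwrite(f"pics/{n}0.png",f["color"]); np.savez(f"pics/{n}0.npz",**f)
    print(n,f["fx"],f["cx"],f["cy"],f["R"].round(3).tolist(),(-np.array(f["R"]).T@f["t"]).round(3))
E
```

```text
0.014 {'t': 0.0, 'joint_positions': array([-1.24457013,  0.3328706 , -0.06469752,  1.46098543,  0.02163039,
        1.34991465, -0.08851386]), 'joint_velocities': array([-0.00126833, -0.00133918, -0.00032629, -0.00017664, -0.00211243,
        0.00043508,  0.00137139]), 'tau': array([-1.19335862e-03, -6.23240805e+01,  2.40275235e-02, -3.89913726e+01,
       -6.13514450e-02,  3.94493539e-02,  1.64404619e-04]), 'tcp_pos': array([0.21350495, 0.58698436, 0.23573368]), 'ee_rot': array([-5.45114633e-01, -3.09377862e+00,  2.31416021e-03]), 'ft_force': array([ 0.40466472, -0.56272995,  0.76928473]), 'moment': array([0.00311929, 0.05970713, 0.01265374]), 'grip_force': 0.0, 'gripper_width': 0.08717830539664499}
scene 478.23554262417537 318.81302163756067 198.22722607139195 [[-0.862, 0.506, -0.008], [0.435, 0.733, -0.523], [-0.259, -0.455, -0.852]] [0.911 0.609 1.327]
top 441.00297428837075 322.04808253712 186.57455084418072 [[0.024, -1.0, 0.0], [-0.986, -0.024, -0.168], [0.168, 0.004, -0.986]] [ 0.307 -0.059  1.481]
```

View pics/scene0.png

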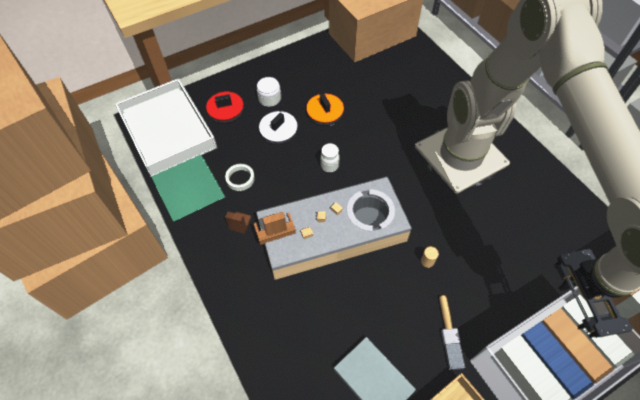

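View pics/top0.png

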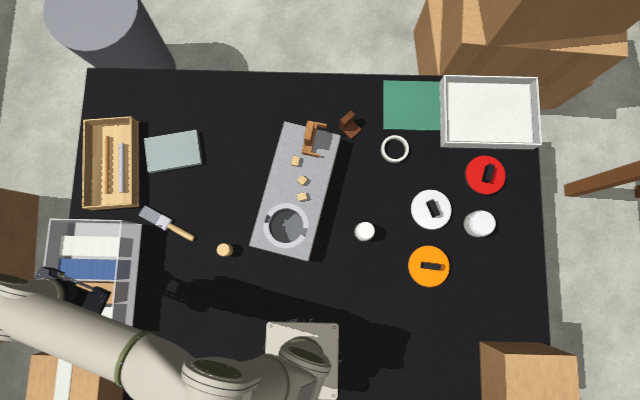

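The cap could be one of three: red (top 486,174), orange (429,266) or white/aluminium (431,210; scene 278,125). The aluminium one fits the description, and the red and orange ones are excluded by the text. I'll confirm it in an enlarged crop.

```bash
cat > h.py <<'E'
import numpy as np, cv2
def load(p):
    d=np.load(p); return {k:d[k] for k in d}
def ray(f,uv):
    R=f["R"]; c=-R.T@f["t"]; d=R.T@np.array([(uv[0]-f["cx"])/f["fx"],(uv[1]-f["cy"])/f["fy"],1]); return c,d/np.linalg.norm(d)
def plane(f,uv,z):
    c,d=ray(f,uv); return c+d*(z-c[2])/d[2]
def proj(f,X):
    p=f["R"]@np.asarray(X,float)+f["t"]; return np.array([f["fx"]*p[0]/p[2]+f["cx"],f["fy"]*p[1]/p[2]+f["cy"]])
def tri(f1,u1,f2,u2):
    c1,d1=ray(f1,u1);c2,d2=ray(f2,u2)
    s=np.linalg.lstsq(np.c_[d1,-d2],c2-c1,rcond=None)[0]
    a,b=c1+s[0]*d1,c2+s[1]*d2; return (a+b)/2,np.linalg.norm(a-b)
E
python3 - <<'E'
from h import *
T=load("pics/top0.npz");S=load("pics/scene0.npz")
t=T["color"];s=S["color"]
out=np.zeros((600,800,3),np.uint8)
r=lambda im,x0,y0,x1,y1,k:cv2.resize(im[y0:y1,x0:x1],None,fx=k,fy=k,interpolation=cv2.INTER_CUBIC)
a=r(t,245,115,345,265,4);out[:600,:400]=a
a=r(s,250,173,416,283,2.4);out[:a.shape[0],402:402+a.shape[1]]=a[:,:398]
a=r(t,405,185,457,237,4);out[300:300+a.shape[0],402:402+a.shape[1]]=a[:,:198]
a=r(s,255,105,303,148,4);out[300:300+a.shape[0],608:608+a.shape[1]]=a
cv2.imwrite("pics/comp.png",out)
for im,pts in((t,[(275,180),(270,240),(302,127),(295,161),(312,135),(288,226),(431,210),(420,200),(430,215),(287,207)]),(s,[(290,250),(345,205),(290,262),(321,216),(275,226),(372,210),(270,115),(278,125)])):
    hv=cv2.cvtColor(im,cv2.COLOR_BGR2HSV)
    print([(p,hv[p[1],p[0]].tolist()) for p in pts])
E
```

```text
Traceback (most recent call last):
ValueError: could not broadcast input array from shape (208,198,3) into shape (208,208,3)
```

```bash
python3 - <<'E'
from h import *
T=load("pics/top0.npz");S=load("pics/scene0.npz")
t=T["color"];s=S["color"]
out=np.zeros((600,800,3),np.uint8)
r=lambda im,x0,y0,x1,y1,k:cv2.resize(im[y0:y1,x0:x1],None,fx=k,fy=k,interpolation=cv2.INTER_CUBIC)
def put(a,x,y):
    h=min(a.shape[0],600-y);w=min(a.shape[1],800-x);out[y:y+h,x:x+w]=a[:h,:w]
put(r(t,245,115,345,265,4),0,0);put(r(s,250,173,416,283,2.4),402,0);put(r(t,405,185,457,237,3.7),402,300);put(r(s,255,105,303,148,4),604,300)
cv2.imwrite("pics/comp.png",out)
for im,pts in((t,[(275,180),(270,240),(302,127),(295,161),(312,135),(288,226),(431,210),(420,200),(430,215),(287,207)]),(s,[(290,250),(345,205),(290,262),(321,216),(275,226),(372,210),(270,115),(278,125)])):
    hv=cv2.cvtColor(im,cv2.COLOR_BGR2HSV)
    print([(p,hv[p[1],p[0]].tolist()) for p in pts])
E
```

```text
[((275, 180), [113, 6, 181]), ((270, 240), [130, 7, 221]), ((302, 127), [110, 4, 177]), ((295, 161), [19, 90, 236]), ((312, 135), [13, 142, 77]), ((288, 226), [105, 12, 132]), ((431, 210), [120, 10, 26]), ((420, 200), [150, 4, 246]), ((430, 215), [143, 5, 224]), ((287, 207), [135, 5, 223])]
[((290, 250), [103, 12, 192]), ((345, 205), [105, 13, 191]), ((290, 262), [107, 13, 176]), ((321, 216), [23, 95, 242]), ((275, 226), [13, 138, 131]), ((372, 210), [99, 19, 132]), ((270, 115), [135, 2, 246]), ((278, 125), [90, 15, 35])]
```

View pics/comp.png

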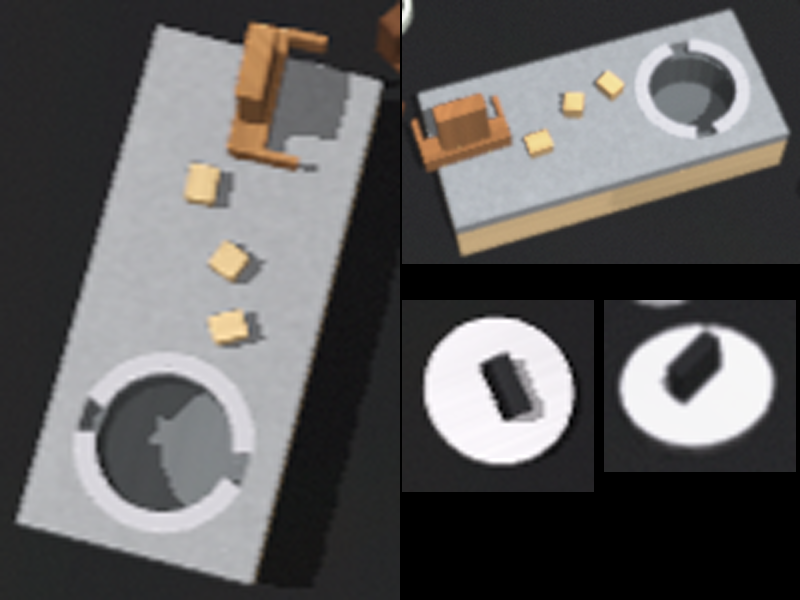

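The crop confirms the white/aluminium disc with the black bar as the cap (top 431,210; scene 278,125). The push block faces image-right, about 90° off the sweep direction. The notches are at about (268,218) and (304,232) in the top view. Next I measure everything.

```bash
cat >> h.py <<'E'
from scipy.optimize import least_squares
def hsv(f): return cv2.cvtColor(f["color"],cv2.COLOR_BGR2HSV)
def blobs(m,amin=15):
    n,l,st,c=cv2.connectedComponentsWithStats(m.astype(np.uint8),connectivity=8); return [(l==i,st[i],c[i]) for i in range(1,n) if st[i,4]>=amin]
def contour(m):
    c=max(cv2.findContours(m.astype(np.uint8),cv2.RETR_EXTERNAL,cv2.CHAIN_APPROX_NONE)[0],key=cv2.contourArea); return c
def circ(P,r0):
    g=lambda q:np.hypot(P[:,0]-q[0],P[:,1]-q[1])-q[2]
    return least_squares(g,[*P[:,:2].mean(0),r0],loss="soft_l1",f_scale=.001).x
def disc(f,seed,z,r,vmin):
    "circle of bright blob nearest to seed pixel, outline cast on plane z"
    h=hsv(f); m=(h[...,2]>vmin)&(h[...,1]<40)
    b=min(blobs(m,150),key=lambda b:np.hypot(*(b[2]-seed)))
    c=cv2.convexHull(contour(b[0]))[:,0]
    P=np.array([plane(f,u,z) for u in c]); return circ(P,r),cv2.fitEllipse(contour(b[0]))[0]
E
python3 - <<'E'
from h import *
T=load("pics/top0.npz");S=load("pics/scene0.npz")
F=dict(top=T,scene=S)
np.set_printoptions(precision=4,suppress=True)
e={}
for n,seedw,seedc,vl in(("top",(288,226),(431,210),205),("scene",(372,210),(278,125),212)):
    f=F[n]
    for nm,sd,z,r,v in(("lip",seedw,.085,.071,vl),("cap",seedc,.030,.066,150)):
        q,c=disc(f,sd,z,r,v);e[n,nm]=c;print(n,nm,"circle",q,"px",np.array(c))
    q,_=disc(f,seedw,.085,.071,vl);h=hsv(f)
    # notch: brightness round the lip at r=63
    a=np.radians(np.arange(360));val=[]
    for x in a:
        u=proj(f,[q[0]+.063*np.cos(x),q[1]+.063*np.sin(x),.085]);val.append(cv2.getRectSubPix(f["color"][...,1],(1,1),tuple(map(float,u)))[0,0])
    val=np.array(val,float);w=np.clip(195-val,0,None)
    print(n,"lip dark angles",[int(i) for i in np.where(val<195)[0]])
    # station top: grey blob + hole
    m=(h[...,2]>90)&(h[...,1]<40);b=min(blobs(m,500),key=lambda b:np.hypot(*(b[2]-np.array(seedw))))
    H=cv2.convexHull(contour(b[0]))[:,0];P=np.array([plane(f,u,.085)[:2] for u in H],np.float32)
    R=cv2.minAreaRect(P);print(n,"station rect",R)
    # offcuts, block wood colours
    for lo,hi,nm in(((17,50,190),(30,160,255),"offcut"),((5,90,50),(16,255,255),"block")):
        m=cv2.inRange(h,lo,hi)>0
        for M,st,c in blobs(m,12):
            X=plane(f,c,.085+(.012 if nm=="offcut" else .03))
            if np.hypot(*(X[:2]-q[:2]))<.36: print(n,nm,"area",st[4],"px",c,"X",X)
for nm in("lip","cap"): print(nm,"tri",tri(T,e["top",nm],S,e["scene",nm]))
# cap handle silhouettes
for n,sd in(("top",(431,210)),("scene",(278,125))):
    f=F[n];h=hsv(f);b=min(blobs((h[...,2]<90),30),key=lambda b:np.hypot(*(b[2]-np.array(sd))))
    m=np.zeros(h.shape[:2],bool);y,x=sd[1],sd[0];m[y-18:y+19,x-18:x+19]=1
    b=min([b for b in blobs((h[...,2]<90)&m,30)],key=lambda b:np.hypot(*(b[2]-np.array(sd))))
    c=cv2.approxPolyDP(contour(b[0]),1.3,True)[:,0];print(n,"handle",b[1],b[2],c.tolist(),[plane(f,u,.072)[:2].round(3).tolist() for u in c])
# block handle corners
for n,sd in(("top",(309,137)),("scene",(275,226))):
    f=F[n];h=hsv(f);b=min(blobs(cv2.inRange(h,(5,90,50),(16,255,255))>0,60),key=lambda b:np.hypot(*(b[2]-np.array(sd))))
    c=cv2.approxPolyDP(contour(b[0]),1.2,True)[:,0];print(n,"blk",c.tolist())
E
```

```text
top lip circle [0.4166 0.0593 0.0687] px [284.2439 228.9858]
top cap circle [ 0.4883 -0.4149  0.0661] px [430.658  208.9687]
top lip dark angles [58, 59, 60, 61, 62, 63, 64, 65, 66, 67, 68, 69, 70, 71, 72, 73, 74, 75, 76, 77, 78, 79, 80, 81, 82, 83, 241, 242, 243, 244, 245, 246, 247, 248, 249, 250, 251, 252, 253, 254, 255, 256, 257, 258, 259, 260, 261, 262, 263, 264, 265, 266]
top station rect ((0.5353162884712219, 0.0316307470202446), (0.19366303086280823, 0.42080196738243103), 76.89112091064453)
top offcut area 64 px [294.9531 160.0625] X [0.6273 0.0354 0.097 ]
top offcut area 54 px [301.5556 179.4444] X [0.5644 0.0121 0.097 ]
top offcut area 59 px [301.4746 195.9492] X [0.5112 0.0107 0.097 ]
top offcut area 118 px [179.8051 231.7288] X [0.3888 0.3877 0.097 ]
top offcut area 120 px [222.625 249.25 ] X [0.3378 0.2504 0.097 ]
top block area 408 px [310.75   136.6985] X [ 0.701  -0.0138  0.115 ]
scene lip circle [0.4161 0.059  0.0689] px [376.7595 208.2969]
scene cap circle [ 0.4894 -0.4151  0.0675] px [277.7083 125.9337]
scene lip dark angles [57, 58, 59, 60, 61, 62, 63, 64, 65, 66, 
[... 1005 characters left out ...]
] [[0.512, -0.406], [0.505, -0.393], [0.495, -0.393], [0.46, -0.408], [0.467, -0.431], [0.502, -0.419]]
scene handle [271 113  13  17 132] [277.0606 121.3788] [[282, 114], [280, 113], [271, 122], [271, 127], [273, 129], [283, 121]] [[0.466, -0.42], [0.47, -0.428], [0.516, -0.408], [0.526, -0.388], [0.524, -0.377], [0.478, -0.391]]
top blk [[307, 120], [302, 152], [304, 154], [318, 156], [318, 154], [311, 152], [313, 137], [316, 127], [326, 127], [326, 124], [313, 121], [310, 122]]
scene blk [[289, 213], [288, 216], [290, 221], [287, 223], [284, 221], [282, 212], [264, 217], [263, 221], [265, 229], [261, 231], [258, 229], [256, 222], [254, 222], [255, 231], [260, 244], [294, 232], [294, 227]]
```

The measurements agree. The well centre is (0.416, 0.059) in both views, and the top height triangulates to 85 mm. The station yaw is 167°, with the notches at 72° (85° away, as given). The cap is at (0.489, -0.415) with its flange about 27–30 mm up. Now I check IK, move over the block, and enlarge the block from the saved pictures.

```bash
cat >> h.py <<'E'
from scipy.spatial.transform import Rotation as Ro
def down(a):
    a=np.radians(a);c,s=np.cos(a),np.sin(a);return Ro.from_matrix([[c,s,0],[s,-c,0],[0,0,-1]]).as_rotvec()
def ring(fs,seed,z,r,lo,hi):
    "sub-pixel circle: outer bright->dark crossing along radii, all views"
    P=[]
    for f in fs:
        g=f["color"][...,1].astype(np.float32)
        for a in np.radians(np.arange(0,360,4)):
            rr=np.arange(r-.006,r+.008,.0005)
            v=np.array([cv2.getRectSubPix(g,(1,1),tuple(map(float,proj(f,[seed[0]+x*np.cos(a),seed[1]+x*np.sin(a),z]))))[0,0] for x in rr])
            mid=(lo+hi)/2;k=np.where((v[:-1]>mid)&(v[1:]<=mid))[0]
            if len(k)==1 and v[:4].mean()>hi-8: x=rr[k[0]]+.0005*(v[k[0]]-mid)/(v[k[0]]-v[k[0]+1]);P.append([seed[0]+x*np.cos(a),seed[1]+x*np.sin(a)])
    P=np.array(P);return circ(P,r),len(P)
E
python3 - <<'E'
from h import *
from bench import arm,readout
np.set_printoptions(precision=4,suppress=True)
T=load("pics/top0.npz");S=load("pics/scene0.npz")
for fs in([T],[S],[T,S]): print("well",ring(fs,(.4165,.0592),.085,.071,185,220))
for p,a in(((.70,-.014,.17),-11.5),((.70,-.014,.17),168.5),((.70,-.014,.17),-103),((.70,-.014,.17),77),((.42,.06,.17),-103),((.42,.06,.17),77),((.489,-.415,.06),22.2),((.489,-.415,.06),202.2),((.4165,.059,.12),72),((.4165,.059,.12),-108),((.4165,.059,.12),-15),((.4165,.059,.12),165)):
    print(p,a,arm.ik(np.array(p),down(a)))
out=np.zeros((600,800,3),np.uint8)
a=cv2.resize(T["color"][115:161,296:331],None,fx=12,fy=12,interpolation=cv2.INTER_CUBIC);out[:552,:400]=a[:,:400]
a=cv2.resize(S["color"][205:250,248:300],None,fx=7.6,fy=7.6,interpolation=cv2.INTER_CUBIC);out[:a.shape[0],404:404+a.shape[1]]=a[:,:396]
cv2.imwrite("pics/blk.png",out)
p=readout.sense()["tcp_pos"];arm.line_to(np.array([p[0],p[1],.36]));
E
```

```text
well (array([0.4186, 0.059 , 0.0705]), 59)
well (array([0.4195, 0.0581, 0.0724]), 76)
well (array([0.4194, 0.0584, 0.0718]), 135)
(0.7, -0.014, 0.17) -11.5 [-0.4921  0.6141  0.6859  1.3501 -0.3872  1.3117 -1.57  ]
(0.7, -0.014, 0.17) 168.5 [-0.3847  0.5738  0.51    1.3433 -0.279   1.2953  1.5024]
(0.7, -0.014, 0.17) -103 [ 0.6558  0.8763 -1.2535  1.273   0.8192  1.5294  2.4296]
(0.7, -0.014, 0.17) 77 [-0.4601  0.6     0.632   1.3481 -0.3529  1.3057 -0.0472]
(0.42, 0.06, 0.17) -103 [-1.3904 -0.2581  1.0443  2.0863  0.2393  1.1971  2.465 ]
(0.42, 0.06, 0.17) 77 [-0.7529 -0.097   0.4842  2.0681  0.0492  1.1599 -0.5172]
(0.489, -0.415, 0.06) 22.2 [-0.1433  0.8626  1.167   1.642  -0.8388  1.2196  0.0286]
(0.489, -0.415, 0.06) 202.2 [ 1.1218  0.608  -0.6614  1.5693  0.4037  1.1045  2.3218]
(0.4165, 0.059, 0.12) 72 [-0.7484 -0.0376  0.497   2.135   0.0208  1.0397 -0.5764]
(0.4165, 0.059, 0.12) -108 [-0.6694 -0.0321  0.4184  2.1317  0.0151  1.0392  2.5686]
(0.4165, 0.059, 0.12) -15 [-0.7421 -0.0371  0.4907  2.1348  0.0203  1.0397 -2.0945]
(0.4165, 0.059, 0.12) 165 [-0.7077 -0.0347  0.4565  2.1334  0.0177  1.0394  1.0486]
```

View pics/blk.png

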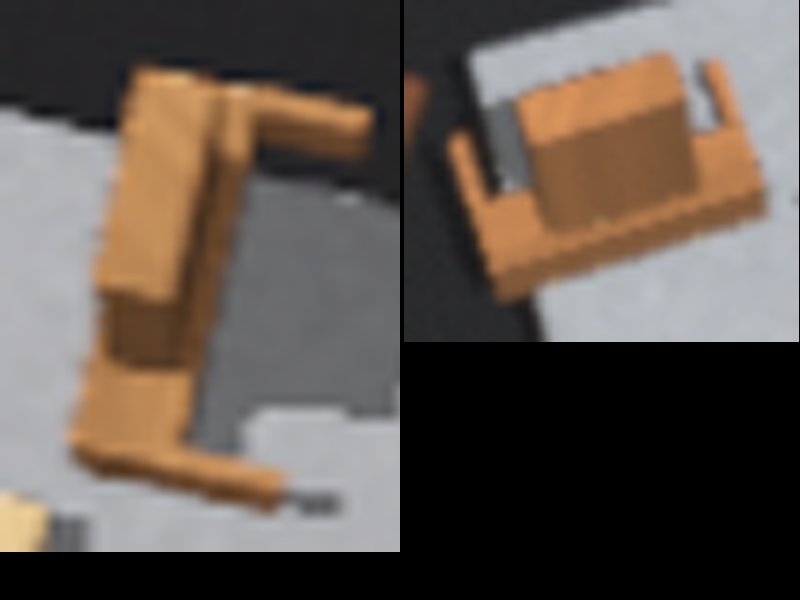

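The handle top face shows at about (308.7,129.8) in the top view and (273.9,217.3) in the scene view. The block's x axis is at about -101°, so the block has to turn -92° to face the well. I grasp it now.

```bash
python3 - <<'E'
from h import *
from bench import arm,readout,grab_frame
np.set_printoptions(precision=4,suppress=True)
T=load("pics/top0.npz");S=load("pics/scene0.npz")
X,e=tri(T,(308.7,129.8),S,(273.9,217.3));print("handle top",X,e)
assert abs(X[2]-.19)<.012 and e<.006
X=(plane(T,(308.7,129.8),.19)+plane(S,(273.9,217.3),.19))/2;print(X)
a=168.9
arm.move_to(np.array([X[0],X[1],.30]),down(a))
arm.line_to(np.array([X[0],X[1],.160]),max_speed=.12)
arm.grab(40)
s=readout.sense();print(s["gripper_width"],s["grip_force"],s["ft_force"],s["t"])
arm.line_to(np.array([X[0],X[1],.215]),max_speed=.12)
s=readout.sense();print(s["gripper_width"],s["grip_force"],s["ft_force"],s["tcp_pos"],s["t"])
for n in("scene","top"):
    f=grab_frame(n);np.savez(f"pics/{n}1.npz",**f);cv2.imwrite(f"pics/{n}1.png",f["color"])
E
```

```text
handle top [ 0.7016 -0.0092  0.1875] 0.0002673669148602182
[ 0.7015 -0.0086  0.19  ]
0.021832547149635822 39.973847607616335 [ 0.9511 -0.6167 -0.021 ] 6.1833
0.02194061671270366 39.97379405423999 [-0.8489 -0.6519 -3.3396] [ 0.7011 -0.0086  0.2142] 6.7917
```

```bash
cat >> h.py <<'E'
W=np.array([.4192,.0586]);YAW=166.9
U=np.array([np.cos(np.radians(YAW)),np.sin(np.radians(YAW))]);V=np.array([-U[1],U[0]])
def st(x,y,z): return np.r_[W+(x-.12)*U+y*V,z]
E
python3 - <<'E'
from h import *
from bench import arm,readout,grab_frame
a=YAW-90
p=readout.sense()["tcp_pos"]
arm.move_to(st(-.167,.003,p[2]),down(a))
arm.line_to(st(-.167,.003,.163),max_speed=.1)
s=readout.sense();print(s["tcp_pos"],s["ft_force"],s["joint_positions"].round(2),s["t"])
f=grab_frame("top");g=grab_frame("scene")
o=np.zeros((600,800,3),np.uint8);o[:600,:400]=cv2.resize(f["color"][115:265,245:345],(400,600));o[:264,402:798]=cv2.resize(g["color"][173:283,250:415],(396,264))
cv2.imwrite("pics/start.png",o)
E
```

```text
[ 0.69816977 -0.00950439  0.16323738] [-0.39553105 -0.50865174 -2.41444548] [-0.61  0.68  0.87  1.37 -0.52  1.33  0.05] 8.8833
```

View pics/start.png

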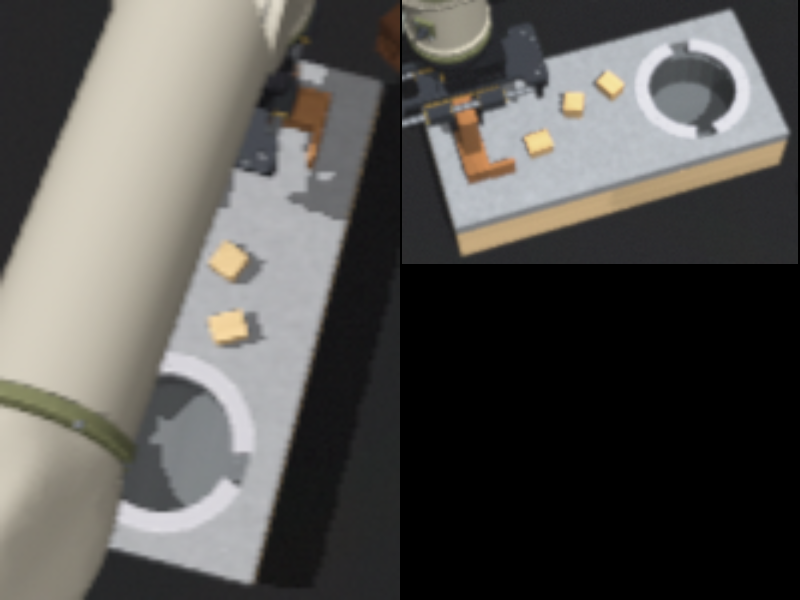

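```bash
python3 - <<'E'
from h import *
from bench import arm,readout,grab_frame
z=.161
arm.line_to(st(-.167,-.004,z),max_speed=.1)
for x,y,v in((-.12,-.004,.06),(-.06,.005,.06),(.05,.003,.08),(.112,0,.05)):
    arm.line_to(st(x,y,z),max_speed=v);s=readout.sense();print(x,s["ft_force"].round(1),s["grip_force"].round(1),s["t"])
arm.dwell(.3)
f=grab_frame("top");g=grab_frame("scene")
o=np.zeros((600,800,3),np.uint8);o[:600,:400]=cv2.resize(f["color"][115:265,245:345],(400,600));o[:264,402:798]=cv2.resize(g["color"][173:283,250:415],(396,264))
cv2.imwrite("pics/swept.png",o)
E
```

```text
Traceback (most recent call last):
AttributeError: 'float' object has no attribute 'round'
```

```bash
python3 - <<'E'
from h import *
from bench import arm,readout,grab_frame
z=.161
for x,y,v in((-.12,-.004,.06),(-.06,.005,.06),(.05,.003,.08),(.112,0,.05)):
    arm.line_to(st(x,y,z),max_speed=v);s=readout.sense();print(x,s["ft_force"].round(1),s["grip_force"],s["t"])
arm.dwell(.3)
f=grab_frame("top");g=grab_frame("scene")
o=np.zeros((600,800,3),np.uint8);o[:600,:400]=cv2.resize(f["color"][115:265,245:345],(400,600));o[:264,402:798]=cv2.resize(g["color"][173:283,250:415],(396,264))
cv2.imwrite("pics/swept.png",o)
E
```

```text
-0.12 [ 0.3  0.3 -4. ] 39.99108128249645 10.4167
-0.06 [-0.2  0.5 -3. ] 39.99093452934176 11.575
0.05 [ 0.9  0.4 -3.1] 39.99131348915398 13.1
0.112 [-0.2  0.4 -3. ] 39.991086018271744 14.4917
```

View pics/swept.png

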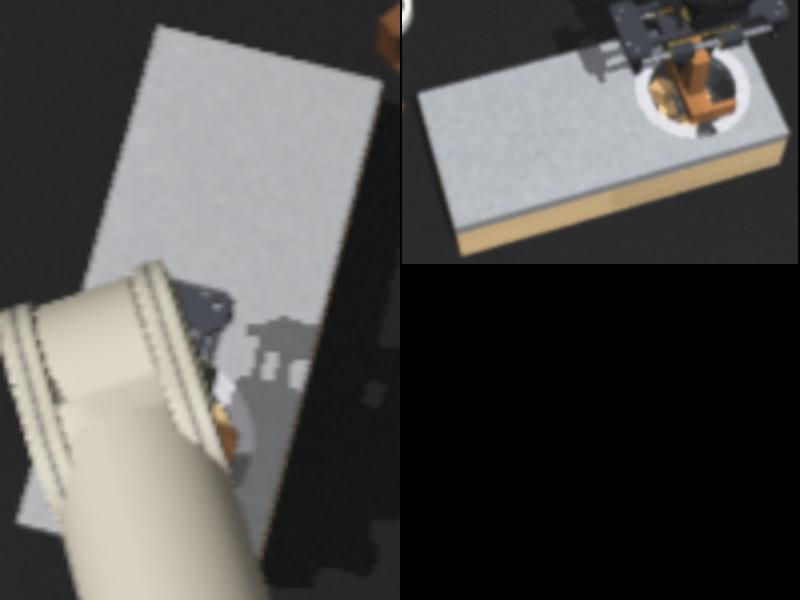

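```bash
python3 - <<'E'
from h import *
from bench import arm,readout,grab_frame
arm.line_to(st(.09,0,.185),max_speed=.12)
arm.line_to(st(-.15,0,.185),max_speed=.18)
g=grab_frame("scene");f=grab_frame("top");np.savez("pics/top2.npz",**f);np.savez("pics/scene2.npz",**g)
o=np.zeros((600,800,3),np.uint8);o[:600,:400]=cv2.resize(f["color"][115:265,245:345],(400,600));o[:264,402:798]=cv2.resize(g["color"][173:283,250:415],(396,264))
o[300:600,402:802]=cv2.resize(g["color"][180:240,335:415],(400,300))[:,:398]
cv2.imwrite("pics/swept.png",o);print(readout.sense()["t"])
E
```

```text
17.0417
```

View pics/swept.png

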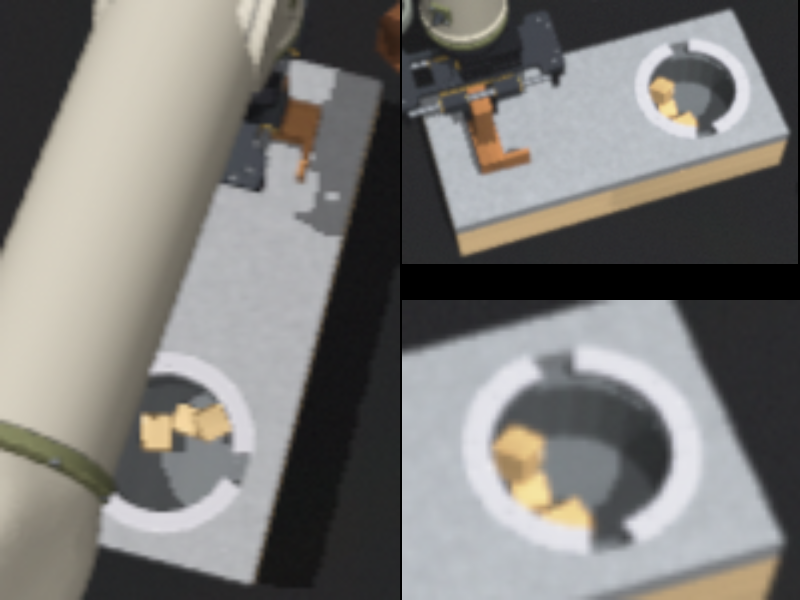

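All three offcuts (top crop 155,432; 188,420; 212,422) lie in the well and the board is clear. I set the block down, then grasp the cap.

```bash
python3 - <<'E'
from h import *
from bench import arm,readout,grab_frame
np.set_printoptions(precision=4,suppress=True)
T=load("pics/top0.npz");S=load("pics/scene0.npz")
print("handle mid",tri(T,(432.84,208.16),S,(277.06,121.38)))
for fs in([T],[S],[T,S]): q,n=ring(fs,(.4888,-.415),.030,.066,60,235);print("cap",q,n)
arm.line_to(st(-.15,0,.1605),max_speed=.08)
arm.open_gripper()
arm.line_to(st(-.15,0,.28),max_speed=.2)
s=readout.sense();print(s["gripper_width"],s["t"],"free wrench",s["ft_force"])
c=q[:2];assert np.hypot(*(c-[.4888,-.415]))<.004
a=22.2
arm.move_to(np.array([*c,.20]),down(a))
arm.line_to(np.array([*c,.050]),max_speed=.1)
s=readout.sense();print(s["tcp_pos"],s["ft_force"])
arm.grab(50)
s=readout.sense();print(s["gripper_width"],s["grip_force"],s["ft_force"],s["t"])
arm.line_to(np.array([*c,.20]),max_speed=.12)
s=readout.sense();print(s["gripper_width"],s["grip_force"],s["ft_force"],s["tcp_pos"],s["t"])
for n in("scene","top"):
    f=grab_frame(n);np.savez(f"pics/{n}3.npz",**f);cv2.imwrite(f"pics/{n}3.png",f["color"])
E
```

```text
handle mid (array([ 0.4887, -0.4176,  0.0492]), np.float64(0.001003055051873))
cap [ 0.4883 -0.4148  0.0663] 90
cap [ 0.4896 -0.4152  0.0678] 85
cap [ 0.4891 -0.4149  0.067 ] 175
0.08719770184281535 19.5 free wrench [-0.4149 -0.4868 -0.5175]
[ 0.4894 -0.4152  0.0506] [-0.2262  0.0342  0.6668]
0.01960555842608982 49.9152883534191 [-0.4651 -0.6497 -0.3323] 23.9417
0.0197347689828129 49.91442764770909 [ 0.7817  1.1173 -2.7964] [ 0.4889 -0.4146  0.1991] 25.3417
```

```bash
python3 - <<'E'
from h import *
from bench import arm,readout,grab_frame
np.set_printoptions(precision=4,suppress=True)
p=readout.sense()["tcp_pos"]
arm.line_to(np.array([p[0],p[1],.25]),max_speed=.15)
a=YAW+85-180
arm.move_to(np.array([*W,.22]),down(a))
arm.line_to(np.array([*W,.150]),max_speed=.12)
s=readout.sense();print(s["tcp_pos"],s["ft_force"],s["joint_positions"],s["t"])
z=s["tcp_pos"][2]-.0506+.030
g=grab_frame("scene");f=grab_frame("top");np.savez("pics/scene4.npz",**g);np.savez("pics/top4.npz",**f)
for fs in([g],[f]):
    try: print("flange",ring(fs,s["tcp_pos"],z,.066,190,240))
    except Exception as e: print(e)
o=np.zeros((600,800,3),np.uint8);o[:600,:400]=cv2.resize(f["color"][190:265,265:315],(400,600));o[:300,402:802]=cv2.resize(g["color"][165:240,325:425],(400,300))[:,:398]
cv2.imwrite("pics/hover.png",o)
E
```

```text
[0.4196 0.0585 0.1506] [-0.2781  0.457  -2.8332] [-1.5396 -0.3255  1.1705  2.1144  0.325   1.1768 -0.8335] 28.4083
flange (array([0.4182, 0.0585, 0.0658]), 50)
too many indices for array: array is 1-dimensional, but 2 were indexed
```

View pics/hover.png

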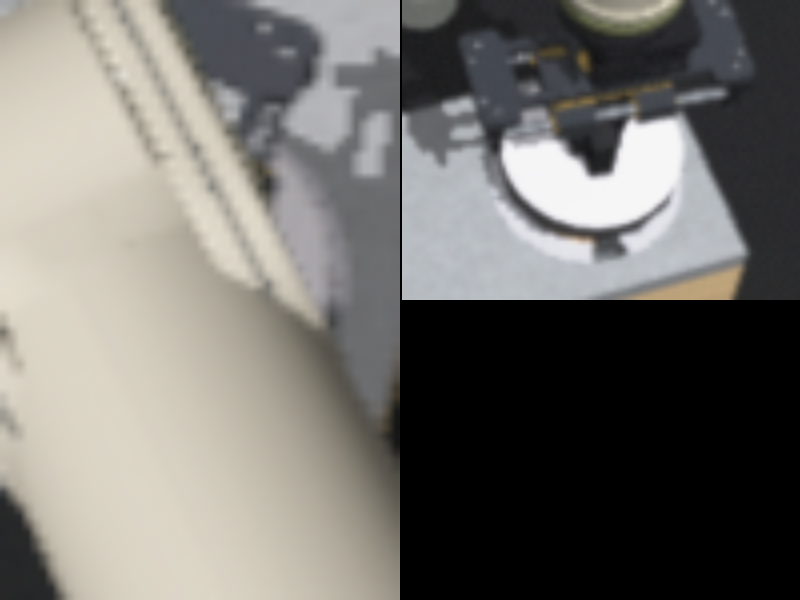

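The cap is held level over the well, with the bar in line with the notch (scene crop 608,245). The flange is within about 1 mm of the axis. I descend with force checks.

```bash
python3 - <<'E'
from h import *
from bench import arm,readout
np.set_printoptions(precision=4,suppress=True)
off=.0506
for d in(.004,.001,-.002,-.004,-.006,-.008,-.010,-.012,-.0135,-.015):
    arm.line_to(np.array([*W,.085+d+off]),max_speed=.03)
    s=readout.sense();print(d,round(s["tcp_pos"][2]-off-.085,4),s["tcp_pos"][:2],s["ft_force"],s["moment"],round(s["t"],2))
    if s["ft_force"][2]>22 or np.hypot(*s["ft_force"][:2])>15: print("stop");break
E
```

```text
0.004 0.0039 [0.4191 0.0586] [ 0.0963 -0.3342 -2.3988] [-0.067   0.0366 -0.0253] 29.01
0.001 0.0009 [0.4191 0.0586] [-0.4047 -0.6794 -3.3242] [-0.0892  0.0542  0.0133] 29.26
-0.002 -0.0021 [0.4191 0.0586] [-0.9512  0.2103 -3.0778] [-0.1677  0.0557 -0.0026] 29.51
-0.004 -0.0041 [0.4191 0.0586] [ 0.4683 -0.753  -3.274 ] [-0.0882  0.069  -0.0172] 29.76
-0.006 -0.0061 [0.4191 0.0586] [-0.9999  0.1787 -3.3269] [-0.1256  0.0954 -0.034 ] 30.01
-0.008 -0.0078 [0.4194 0.0587] [-0.0061 -0.6554  1.5446] [-0.139   0.2224 -0.0034] 30.26
-0.01 -0.0098 [0.4195 0.0587] [-1.1685 -0.4809  3.9094] [-0.183   0.172   0.0143] 30.51
-0.012 -0.0118 [0.4195 0.0587] [-0.5195 -0.2139  6.352 ] [-0.2709  0.3383 -0.0167] 30.76
-0.0135 -0.0132 [0.4195 0.0587] [-1.9196 -1.8512  7.8777] [-0.2729  0.5027 -0.0202] 31.01
-0.015 -0.0146 [0.4195 0.0587] [-2.2622 -0.9789 10.0915] [-0.3379  0.6271  0.0076] 31.26
```

The insertion is clean and the spring force matches. Next is the clockwise turn.

```bash
python3 - <<'E'
from h import *
from bench import arm,readout
np.set_printoptions(precision=4,suppress=True)
p=np.array([*W,.085-.0155+.0506]);a0=YAW+85-180
for r in(10,25,40,55,70,80,84,86):
    arm.line_to(p,down(a0-r),max_speed=.03)
    s=readout.sense();R=Ro.from_rotvec(s["ee_rot"]).as_matrix();print(r,np.degrees(np.arctan2(R[1,0],R[0,0])).round(2),s["tcp_pos"],s["ft_force"],s["moment"],s["joint_positions"][6].round(2),round(s["t"],2))
    if abs(s["moment"][2])>2.5: print("stop");break
E
```

```text
10 61.85 [0.4194 0.0587 0.1205] [-3.1304 -0.3749  9.8151] [-0.1264  0.7933 -0.0479] -0.93 31.58
25 46.86 [0.4193 0.0588 0.1205] [-2.7973  0.8744  8.847 ] [-0.0863  0.9073 -0.0419] -1.15 31.99
40 31.87 [0.4193 0.0589 0.1205] [-3.6382  1.8777 10.843 ] [ 0.036   0.9962 -0.096 ] -1.38 32.4
55 16.88 [0.4192 0.059  0.1204] [-4.6153  1.4085  9.6216] [ 0.1543  1.0337 -0.0363] -1.62 32.81
70 1.88 [0.4192 0.0591 0.1204] [-4.4443  1.3576  8.9784] [ 0.2597  1.0692 -0.0497] -1.87 33.22
80 -8.12 [0.4192 0.0592 0.1205] [-4.149   1.3097  9.5196] [ 0.3061  1.1034 -0.0207] -2.04 33.54
84 -12.11 [0.4192 0.0592 0.1205] [-2.4654  1.4986 10.0303] [ 0.3653  1.1211 -0.0684] -2.1 33.79
86 -14.02 [0.4193 0.0594 0.1205] [-3.0778  1.4572  9.9232] [0.449  0.9946 0.5891] -2.14 34.04
```

```bash
python3 - <<'E'
from h import *
from bench import arm,readout,grab_frame
arm.dwell(.3)
s=readout.sense();print(s["tcp_pos"],s["ft_force"],s["grip_force"],s["t"])
g=grab_frame("scene");print(ring([g],W,.100,.066,190,240))
cv2.imwrite("pics/end.png",cv2.resize(g["color"][165:265,245:425],(720,400)))
E
```

```text
[0.41930297 0.0593378  0.12049886] [-4.39627371  1.69308215  8.12541535] 50.11479484004667 34.3417
(array([0.41907397, 0.05862531, 0.06563712]), 39)
```

View pics/end.png

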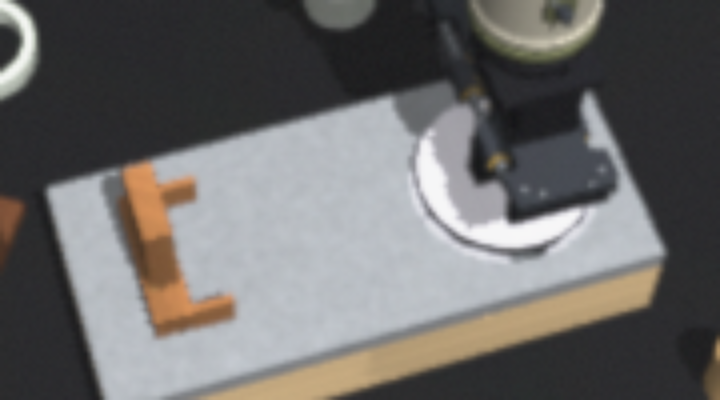

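The cap sits level and centred in the well (crop 510,180), turned to its stop and still gripped. The block stands free on the board (crop 165,250). I hand the job in.

```bash
python3 -c "
from bench import arm
print(arm.finish_job())"
```

```text
the job is handed in; nothing more can be done
None
```

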